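Snap the retaining clip onto the trolley axle

ROBOT

A 6-joint arm with a two-finger parallel gripper is mounted at the origin on the work surface. World frame = base frame: x ahead of the robot, y to its left, z up, the work surface at z = 0. Lengths are in m, angles in rad, forces in N, time in s.
With the tool pointing down it reaches from about 0.4 to 0.925 m from the base axis. Payload 3.4 kg.
Tool frame: the origin (TCP) lies between the finger pads; the fingertips stand ahead of it and the grasp point (between the pads) lies 2 mm behind it (manip.tip_extent is the z of the fingertips in the tool frame, in m); z points along the fingers, y is the line along which they close (so a half turn about z gives the same grasp; the last joint's range is limited). The gripper opens to 85 mm and grips with 20 to 120 N. Pads are 22 mm wide; open, the fingers measure 114 mm over their backs; the gripper's body (76 mm by 85 mm) begins 54 mm behind the grasp point. The pads swing forward as they close: fully open they stand 13 mm farther back than shut.
Start: joints at [-1.359, 0.307, 1.506, -0, 1.328, -0.073], TCP at [0.162, -0.552, 0.248] pointing down, gripper open.
Joint ranges: [-3.12, 3.12], [-1.05, 2.28], [0.14, 2.33], [-1.42, 4.57], [0.1, 2.73], [-2.68, 2.68]. Speed limits (rad/s): [2.57, 2.57, 3.14, 3.14, 3.14, 3.14].

INTERFACE

Orientations are given as a unit quaternion [w, x, y, z].
In Python, from workcell import status, camera, manip gives the robot as it stands.
- The arm moves only by the tool send_rows, never from a script. Its argument "increments" is a list that holds one entry, the list of rows, each a list of 7 numbers: the turn, a rotation vector about the world's x, y, z in degrees, then the shift along the world's x, y, z in cm, then the finger opening in cm, from 0 to 8.54. In form: [[[ax, ay, az, dx, dy, dz, jaw], ...]]. A call has exactly 10 rows; each row shifts and turns the commanded pose from where the row before left it; what a row does not reach is not made up. A row lasts 1/12 s, in which the tool goes at most 41.7 mm and 7.16 degrees, less where a joint would pass 70% of its speed; a pose out of reach is approached as far as the arm can. A call is refused whole if a number of a shift passes 4.17 or a number of a turn 7.16, either way. A call with a gripper value outside its range is refused whole. The fingers move at their own pace and stop on an object; "newtons" is the grip in N (left out, the last holds). Time passes only in rows, so rows that do not move let the fingers close, or fill a call up. It gives the time, the measured TCP pose, the force, the opening and the grip force at its end, in the units of the state.
- status.get_state(): the state, without advancing time (a new reading comes with each control period).
- camera(name): name is "scene" or "top" or "wrist"; returns a dict with "frame" (384x512x3 uint8, red, green, blue), "K" (3x3 intrinsics, pixels), "R" (3x3) and "t" (3): a world point X has camera coordinates R X + t; the wrist camera has in their place "mount" (4x4, takes a point from camera to tool coordinates, whose origin is the TCP and whose axes are the flange's). Camera axes: x right, y down, z forward; pixel columns grow to the right and rows downward; lengths in m; the calibration is good to about 2 mm. A picture is of the moment at which its call begins: read the wrist's pose just before it. There is no depth.
- manip.sign_off(): hands the job in; it is judged then, once.
The state is a dict: "t": time; "qpos": joint angles; "qvel": joint speeds; "joint_efforts": joint torques, N m; "tool_pos": TCP position; "eef_rot": TCP orientation; "ft_force": force on the tool from outside, world axes, zero at the start; "wrist_torque": the same for the moment, N m; "grip_width": finger opening in m; "gripper_force": force on a finger pad.
Only numpy, scipy, OpenCV 4.12 (cv2) and the standard library are available. Lean on these libraries where they do the work, as an engineer would, in place of code of your own. Each camera call takes 0.05 s, during which the arm holds its last target. There are 200 camera calls.

TASK

Take the orange-tabbed spring clip out of its wooden rack and press it, jaws down, sideways onto the trolley axle so that it snaps fully home in the groove just outside the wheel's washer, then let go of it. The groove has to be found by feel or by eye: slide the clip along the axle lightly, and press gently, for it goes in with a little over one kilo of push and must never be pushed with more than about two and a half. Leave the pink bottle, the cork sanding block and the wax tin where they are.

Things in the scene. Friction and masses are not known exactly. Their poses are not given: they have to be found in the camera images.
- clip: Steel spring clip with an orange tab, about 50 g, standing jaws down. Origin: bore centre, which comes onto the axle's centre line when seated. z: up along the tab; y: through its 8 mm thickness, along the axle when fitted (same both ways round); x: across the jaws, 26 mm. Bridge over the bore from z = 8 to 16 mm; its underside rests on the groove when seated. Jaws end at z = -9.8 mm.
- clip_tab (a point): Point to grip in the orange tab, 50 mm above the clip's origin; axes as the clip's. The tab is 16 mm wide in x, 8 mm in y, and spans z = 16 to 66 mm above the clip's origin.
- clip_mouth (a point): Midway between the round jaw tips (radius 2.5 mm, 8.4 mm apart), 7.3 mm below the clip's origin. Each jaw spreads at most 5 mm, about 3 N per mm. Tips just resting on the full axle: clip origin 20 mm above the centre line, and it cannot be pressed on there. Just resting in the groove: 15.5 mm, a drop of about 5 mm; then a push of 10 to 14 N gets the jaws past the middle and it snaps to 0.
- rack: Fixed dark wooden block, 70 (x) x 50 (y) x 32 mm high, origin at the centre of its underside. The clip stands in its central pocket, 32 (x) x 11 (y) mm, floor 12 mm above the underside, clip y along rack y, clip origin 22 mm above the bench. Lift the clip straight up 25 mm to clear it.
- stand: Fixed wooden block, 70 (x) x 60 (y) mm, 115 mm high, on a foot 120 x 90 x 18 mm; origin under the block's centre. The axle leaves its +y face level, along y, 80 mm above the bench. Wheel, hub, washer, groove and axle end are one rigid unit, clamped 0 to 36 mm further out at random, which is not measured: the groove's centre lies anywhere from y = 115.5 to 151.5 mm.
- axle (a point): Axle centre line at the block's +y face (y = 30, z = 80 mm from the stand's origin); axes as the stand's. Innermost setting, in the stand's y: wheel 45 to 67 mm (diameter 100), brass hub to 107 (34), dark washer to 110 (42), groove to 121 (16; 11 mm wide), bare steel axle to 176 (24); all up to 36 mm further out. Oiled and slippery; the unit does not turn or shift.
- bottle: Bystander: pink plastic bottle with white cap, 64 mm across, 140 mm high, origin at the centre of its underside.
- sander: Bystander: cork sanding block 110 x 65 x 35 mm, origin at the centre of its underside.
- wax: Bystander: low round wax tin with a pale lid and label, 72 mm across, 55 mm high, origin at the centre of its underside.

How it is judged:
By the outcome, as a careful person would: the job done as asked, in the order asked, and still so for the second after the job is handed in, with the robot touching nothing.
It also fails if it takes over 45 s, if anything falls off the work surface, if the arm or the gripper's body presses on something with over 40 N, if the wrist force passes 120 N, or if a joint passes its speed limit or range.

## Working session

There is one attempt and no reset: what is moved stays moved. The work goes in short steps, Python scripts to look and compute and a tool call to move; the robot and the scene stay as the last step left them, time stands still between calls to the robot, and variables do not carry over. Pictures are saved under pics/ and viewed, at most 10 in all, crops included, and the job is handed in when it is done.

Besides the shell and the picture viewer there is one more tool, called as a command line: name --argument value ..., lists and objects as JSON in quotes. send_rows: Moves the arm, as the interface text tells. Its arguments: {"type":"object","properties":{"increments":{"type":"array","items":{"type":"array","items":{"type":"array","items":{"type":"number"}}}},"newtons":{"type":"number"}},"required":["increments"]}

```bash
mkdir -p pics; python3 - <<'E'
from workcell import status, camera, manip
import cv2, numpy as np
s=status.get_state(); print({k:np.round(v,3).tolist() for k,v in s.items()}, manip.tip_extent)
for n in ("scene","top"):
    c=camera(n); cv2.imwrite(f"pics/{n}0.png",c["frame"][:,:,::-1]); print(n,c["K"].round(1).tolist(),c["R"].round(4).tolist(),c["t"].round(4).tolist(), (-c["R"].T@c["t"]).round(3))
c=camera("wrist");print(c["mount"].round(4).tolist()); cv2.imwrite("pics/wrist0.png",c["frame"][:,:,::-1])
E
```

```text
{'t': 0.0, 'qpos': [-1.359, 0.308, 1.508, 0.0, 1.328, -0.073], 'qvel': [0.001, -0.002, -0.001, -0.001, 0.0, -0.002], 'joint_efforts': [0.002, -45.755, -25.192, -0.0, 0.013, 0.0], 'tool_pos': [0.162, -0.551, 0.247], 'eef_rot': [-0.001, 0.99, 0.142, -0.0], 'ft_force': [-0.576, -0.116, 0.007], 'wrist_torque': [-0.035, 0.03, 0.033], 'gripper_force': 0.0, 'grip_width': 0.085} 0.017
scene [[466.6, 0.0, 243.2], [0.0, 466.6, 193.7], [0.0, 0.0, 1.0]] [[-0.8144, 0.5803, 0.0002], [0.4676, 0.6564, -0.5919], [-0.3436, -0.482, -0.806]] [0.4354, -0.3374, 1.4471] [1.01  0.666 0.967]
top [[456.5, 0.0, 257.6], [0.0, 456.5, 189.1], [0.0, 0.0, 1.0]] [[-0.0188, -0.9996, -0.0192], [-0.9848, 0.0218, -0.1725], [0.1729, 0.0157, -0.9848]] [0.1609, 0.6224, 1.1461] [0.418 0.129 1.239]
[[0.0004, -0.9612, -0.2759, 0.069], [1.0, -0.0, 0.0016, -0.0004], [-0.0016, -0.2759, 0.9612, -0.1265], [0.0, 0.0, 0.0, 1.0]]
```

View pics/scene0.png

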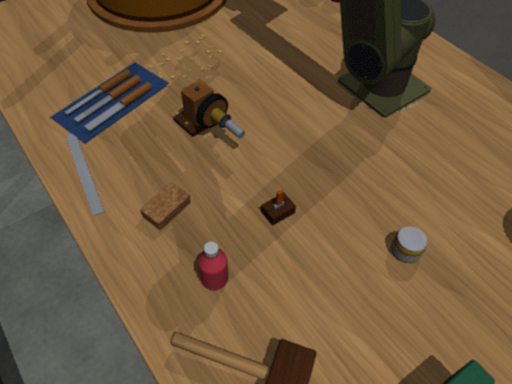

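View pics/top0.png

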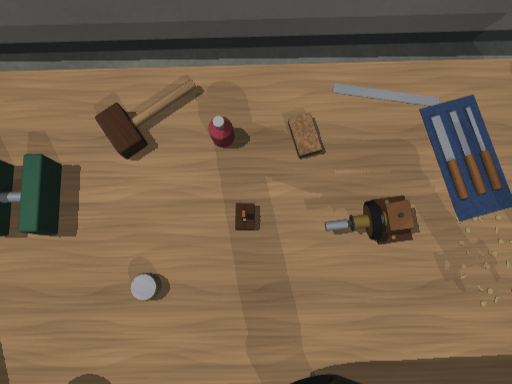

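The scene view shows the stand at about (205,110) and the rack with the clip at (279,203). In the top view the rack is at (245,216) and the stand at (395,217), with its axle tip at (326,226). I'll enlarge both areas to get exact pixels.

```bash
cat > h.py <<'E'
import numpy as np, cv2
from workcell import status, camera, manip
def ray(c,uv):
    d=c["R"].T@np.linalg.solve(c["K"],[uv[0],uv[1],1.]); o=-c["R"].T@c["t"]; return o,d/np.linalg.norm(d)
def onz(c,uv,z):
    o,d=ray(c,uv); return o+d*(z-o[2])/d[2]
def tri(a,b):
    A=np.zeros((3,3));B=np.zeros(3)
    for o,d in (a,b):
        P=np.eye(3)-np.outer(d,d);A+=P;B+=P@o
    p=np.linalg.solve(A,B); return p,[np.linalg.norm((np.eye(3)-np.outer(d,d))@(p-o)) for o,d in (a,b)]
def proj(c,X):
    x=c["K"]@(c["R"]@X+c["t"]); return x[:2]/x[2]
E
python3 - <<'E'
from h import *
T=camera("top");S=camera("scene")
def crop(f,x,y,w,h,k): return cv2.resize(f[y:y+h,x:x+w,::-1],(w*k,h*k),interpolation=cv2.INTER_CUBIC)
a=crop(T["frame"],320,190,100,60,4);b=crop(S["frame"],165,75,100,70,4)
c=crop(T["frame"],225,190,50,50,6)[:300];d=crop(S["frame"],255,180,50,50,6)
left=np.vstack([a,b]);right=np.vstack([c,d]);h=max(len(left),len(right))
pad=lambda m:np.vstack([m,np.zeros((h-len(m),m.shape[1],3),np.uint8)])
cv2.imwrite("pics/crop.png",np.hstack([pad(left),pad(right)]))
for n,c in (("top",T),("scene",S)):
    hsv=cv2.cvtColor(c["frame"],cv2.COLOR_RGB2HSV)
    x0,y0=(225,190) if n=="top" else (255,180)
    m=cv2.inRange(hsv,(3,190,130),(16,255,255))[y0:y0+50,x0:x0+50]
    ys,xs=np.nonzero(m);print(n,"orange",len(xs),xs.mean()+x0,ys.mean()+y0,xs.min()+x0,xs.max()+x0,ys.min()+y0,ys.max()+y0)
E
```

```text
top orange 13 243.3846153846154 213.6153846153846 242 244 211 216
scene orange 14 280.0 191.28571428571428 278 283 190 193
```

View pics/crop.png

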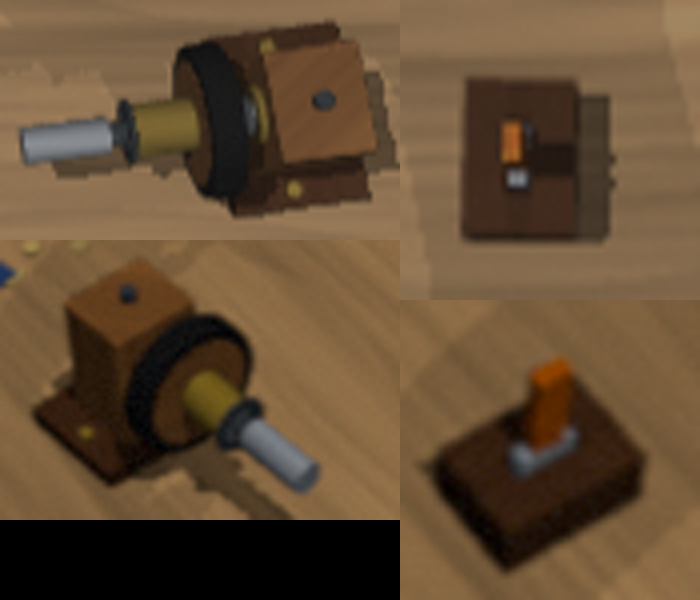

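The top crop shows the axle tip at about pixel (325.5,226) and the washer at (351,222). The groove is the short dark neck just outside the washer, near pixel 348. The orange tab's top is at pixel (243.5,213), and the rack is nearly square to the world axes.

```bash
python3 - <<'E'
from h import *
T=camera("top");S=camera("scene")
tp=lambda x,y:(320+x/4-.5,190+y/4-.5); sp=lambda x,y:(165+x/4-.5,75+(y-240)/4-.5)
tr=lambda x,y:(225+(x-400)/6-.5,190+y/6-.5); sr=lambda x,y:(255+(x-400)/6-.5,180+(y-300)/6-.5)
blk=[onz(T,tp(*p),.115) for p in((262,55),(357,42),(376,150),(280,163))]
bs=[onz(S,sp(*p),.115) for p in((66,304),(140,259),(193,295),(119,342))]
print("block",np.round(blk,4).tolist(),np.mean(blk,0).round(4)); print("blkS",np.round(bs,4).tolist(),np.mean(bs,0).round(4))
e=tri(ray(T,tp(23,145)),ray(S,sp(305,476)));print("end",e)
print("washer tri",tri(ray(T,tp(124,130)),ray(S,sp(240,424))), onz(T,tp(124,130),.08))
rk=[onz(T,tr(*p),.032) for p in((465,80),(577,80),(577,240),(463,240))]
print("rack",np.round(rk,4).tolist(),np.mean(rk,0).round(4))
rs=[onz(S,sr(*p),.032) for p in((438,465),(520,535),(640,458),(570,385))]
print("rackS",np.round(rs,4).tolist(),np.mean(rs,0).round(4))
print("tabtop",onz(T,tr(513,128),.088),onz(S,sr(549,367),.088))
E
```

```text
block [[0.5727, -0.1673, 0.115], [0.5796, -0.2263, 0.115], [0.5126, -0.2328, 0.115], [0.5058, -0.1738, 0.115]] [ 0.5427 -0.2001  0.115 ]
blkS [[0.5827, -0.2223, 0.115], [0.5174, -0.2323, 0.115], [0.5078, -0.1801, 0.115], [0.5734, -0.1697, 0.115]] [ 0.5453 -0.2011  0.115 ]
end (array([ 0.52421631, -0.02293221,  0.08211194]), [np.float64(0.0015898169080584123), np.float64(0.0015898169080583028)])
washer tri (array([ 0.53220637, -0.08689571,  0.08205505]), [np.float64(0.001295321271310089), np.float64(0.0012953212713102513)]) [ 0.53146446 -0.08635342  0.08      ]
rack [[0.5939, 0.2086, 0.032], [0.5928, 0.1587, 0.032], [0.5216, 0.16, 0.032], [0.5226, 0.2103, 0.032]] [0.5577 0.1844 0.032 ]
rackS [[0.5996, 0.1651, 0.032], [0.5933, 0.2113, 0.032], [0.5307, 0.21, 0.032], [0.531, 0.1646, 0.032]] [0.5636 0.1878 0.032 ]
tabtop [0.56473496 0.1848312  0.088     ] [0.56092795 0.18303679 0.088     ]
```

send_rows --increments '[[[0,0,-0.5,1.84,2.37,0,8.5],[0,0,-0.5,1.84,2.37,0,8.5],[0,0,-0.5,1.84,2.37,0,8.5],[0,0,-0.5,1.84,2.37,0,8.5],[0,0,-0.5,1.84,2.37,0,8.5],[0,0,-0.5,1.84,2.37,0,8.5],[0,0,-0.5,1.84,2.37,0,8.5],[0,0,-0.5,1.84,2.37,0,8.5],[0,0,-0.5,1.84,2.37,0,8.5],[0,0,-0.5,1.84,2.37,0,8.5]]]'

```text
t: 1.18
tool_pos: [0.3467, -0.3134, 0.2485]
eef_rot: [0.0, 0.995, 0.099, 0.0]
ft_force: [0.9, -0.8, -1.0]
grip_width: 0.0852
gripper_force: 0.0
```

send_rows --increments '[[[0,0,-0.5,1.84,2.37,0,8.5],[0,0,-0.5,1.84,2.37,0,8.5],[0,0,-0.5,1.84,2.37,0,8.5],[0,0,-0.5,1.84,2.37,0,8.5],[0,0,-0.5,1.84,2.37,0,8.5],[0,0,-0.5,1.84,2.37,0,8.5],[0,0,-0.5,1.84,2.37,0,8.5],[0,0,-0.5,1.84,2.37,0,8.5],[0,0,-0.4,1.84,2.37,0,8.5],[0,0,-0.4,1.84,2.37,0,8.5]]]'

```text
t: 2.02
tool_pos: [0.5308, -0.0763, 0.2484]
eef_rot: [0.0, 0.998, 0.057, 0.0]
ft_force: [-0.0, -0.2, 0.1]
grip_width: 0.0851
gripper_force: 0.0
```

send_rows --increments '[[[0,0,0,0,0,0,8.5],[0,0,0,0,0,0,8.5],[0,0,0,0,0,0,8.5],[0,0,0,0,0,0,8.5],[0,0,0,0,0,0,8.5],[0,0,0,0,0,0,8.5],[0,0,0,0,0,0,8.5],[0,0,0,0,0,0,8.5],[0,0,0,0,0,0,8.5],[0,0,0,0,0,0,8.5]]]'

```text
t: 2.85
tool_pos: [0.53, -0.0779, 0.2484]
eef_rot: [0.0, 0.998, 0.057, 0.0]
ft_force: [0.9, -0.5, 0.5]
grip_width: 0.0852
gripper_force: 0.0
```

```bash
cat >> h.py <<'E'
from scipy.spatial.transform import Rotation as Ro
def wcam():
    s=status.get_state(); c=camera("wrist")
    W=np.eye(4);w,x,y,z=s["eef_rot"];W[:3,:3]=Ro.from_quat([x,y,z,w]).as_matrix();W[:3,3]=s["tool_pos"]
    C=np.linalg.inv(W@c["mount"]);c["R"]=C[:3,:3];c["t"]=C[:3,3];return s,c
def show(s):
    w,x,y,z=s["eef_rot"];M=Ro.from_quat([x,y,z,w]).as_matrix()
    print("t",s["t"],"tcp",np.round(s["tool_pos"],4),"yaw",np.degrees(np.arctan2(M[1,0],M[0,0])).round(2),"z",M[:,2].round(3),"F",np.round(s["ft_force"],2),"w",s["grip_width"],"gf",s["gripper_force"])
E
python3 - <<'E'
from h import *
s,c=wcam();show(s);cv2.imwrite("pics/w1.png",c["frame"][:,:,::-1])
print(proj(c,np.array([.532,-.087,.08])))
E
```

```text
t 2.85 tcp [ 0.53   -0.0779  0.2484] yaw 6.56 z [ 0. -0. -1.] F [ 0.91 -0.48  0.51] w 0.0852075584469172 gf 0.0
[267.56928659 180.32622888]
```

View pics/w1.png

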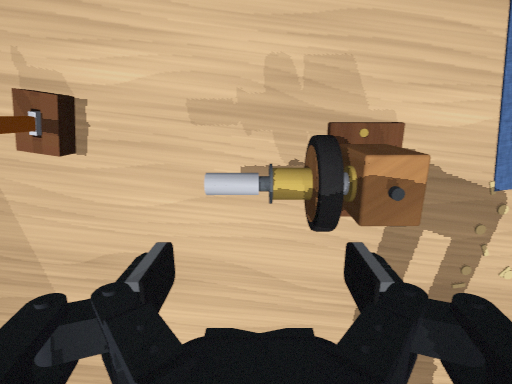

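The wrist view shows the axle's bare end at columns 205–259. The groove is the dark neck at about columns 259–269 (row 184), and the washer is at 269–273. I'll read the exact edges from intensity profiles.

```bash
python3 - <<'E'
from h import *
s,c=wcam();g=cv2.cvtColor(c["frame"],cv2.COLOR_RGB2GRAY).astype(float)
print("row181-187",g[181:188,200:280].mean(0).round().astype(int).tolist())
for u in (215,235,252,258,260,262,264,266,268,270,272): print(u,g[160:208,u].astype(int).tolist())
E
```

```text
row181-187 [182, 182, 182, 174, 186, 200, 200, 201, 200, 200, 201, 201, 201, 201, 200, 200, 201, 201, 201, 201, 201, 201, 201, 201, 201, 200, 200, 201, 201, 201, 201, 201, 201, 201, 201, 200, 201, 201, 201, 200, 201, 200, 200, 200, 200, 200, 200, 200, 200, 200, 199, 199, 200, 199, 199, 199, 199, 201, 169, 83, 88, 102, 102, 102, 101, 95, 93, 93, 92, 90, 99, 107, 109, 127, 158, 177, 180, 180, 180, 180]
215 [186, 189, 192, 193, 193, 194, 192, 190, 191, 197, 193, 187, 162, 110, 137, 157, 162, 169, 176, 185, 188, 193, 198, 200, 203, 197, 204, 203, 198, 197, 192, 187, 179, 166, 152, 178, 179, 173, 175, 180, 179, 178, 180, 184, 190, 192, 194, 193]
235 [192, 188, 187, 188, 191, 193, 193, 194, 194, 193, 193, 198, 177, 103, 131, 153, 157, 163, 171, 177, 182, 190, 194, 201, 205, 205, 205, 203, 200, 199, 197, 192, 184, 172, 158, 182, 185, 180, 175, 175, 178, 180, 182, 181, 182, 185, 190, 193]
252 [182, 187, 188, 186, 184, 186, 165, 125, 128, 129, 128, 129, 116, 98, 124, 148, 153, 161, 167, 174, 180, 188, 192, 198, 202, 206, 209, 204, 202, 200, 197, 194, 186, 175, 162, 180, 181, 182, 183, 180, 17
[... 1174 characters left out ...]
80, 176, 174, 177, 181, 183, 185, 184]
268 [187, 190, 182, 182, 172, 137, 102, 105, 109, 110, 111, 106, 107, 112, 112, 115, 56, 63, 73, 80, 85, 88, 95, 94, 98, 93, 89, 87, 86, 80, 68, 100, 153, 154, 149, 161, 156, 157, 159, 159, 158, 155, 162, 165, 180, 184, 185, 186]
270 [187, 189, 185, 149, 47, 53, 57, 65, 67, 69, 70, 72, 73, 78, 79, 80, 83, 82, 87, 96, 97, 92, 98, 101, 102, 101, 102, 96, 102, 96, 96, 94, 59, 61, 59, 60, 55, 56, 52, 59, 69, 65, 73, 104, 179, 181, 183, 185]
272 [187, 188, 186, 164, 145, 145, 88, 90, 71, 77, 81, 82, 83, 86, 90, 92, 94, 96, 97, 99, 101, 116, 104, 106, 108, 110, 109, 109, 108, 110, 70, 80, 77, 77, 76, 78, 75, 71, 69, 93, 125, 128, 125, 146, 178, 181, 184, 185]
```

```bash
python3 - <<'E'
from h import *
s,c=wcam();O=np.array([.544,-.2006]);print(c["K"][0,0],c["K"][:2,2])
a=[onz(c,(u,183.6),.08) for u in (204.0,235,258.8,268.7)]
# axle sideways: midpoint of silhouette ; direction from far points
m=[(onz(c,(u,v0),.08)+onz(c,(u,v1),.08))/2 for u,v0,v1 in((210,172.7,194.8),(252,172.5,194.8),(263,175.6,191))]
for n,p in zip("end mid shoulder washer".split(),a): print(n,p.round(4),np.linalg.norm(p[:2]-O).round(4))
print(np.round(m,4)); 
cs=[onz(c,p,.115) for p in((429,154),(352,145),(360,223),(421,224))];print(np.round(cs,4))
# scene cross-check
S=camera("scene");T=camera("top")
for p in a: print(proj(S,p).round(1),proj(T,p).round(1))
E
```

```text
288.3163379135085 [258.99728952 195.47771925]
end [ 0.5209 -0.0209  0.08  ] 0.1812
mid [ 0.5246 -0.0533  0.08  ] 0.1486
shoulder [ 0.5275 -0.0781  0.08  ] 0.1236
washer [ 0.5287 -0.0885  0.08  ] 0.1132
[[ 0.5213 -0.0272  0.08  ]
 [ 0.5265 -0.071   0.08  ]
 [ 0.5282 -0.0825  0.08  ]]
[[ 0.5807 -0.2263  0.115 ]
 [ 0.5806 -0.1557  0.115 ]
 [ 0.5083 -0.1785  0.115 ]
 [ 0.514  -0.2373  0.115 ]]
[242.8 134.1] [324.8 226.7]
[234.6 127.4] [337.6 225. ]
[228.3 122.4] [347.3 223.6]
[225.8 120.3] [351.4 223.1]
```

send_rows --increments '[[[0,0,-0.75,0.32,2.62,-0.5,8.5],[0,0,-0.75,0.32,2.62,-0.5,8.5],[0,0,-0.75,0.32,2.62,-0.5,8.5],[0,0,-0.75,0.32,2.62,-0.5,8.5],[0,0,-0.75,0.32,2.62,-0.5,8.5],[0,0,-0.75,0.32,2.62,-0.5,8.5],[0,0,-0.75,0.32,2.62,-0.5,8.5],[0,0,-0.75,0.32,2.62,-0.5,8.5],[0,0,-0.75,0.32,2.62,-0.5,8.5],[0,0,-0.75,0.32,2.62,-0.5,8.5]]]'

```text
t: 3.93
tool_pos: [0.5621, 0.1858, 0.1981]
eef_rot: [0.0, 1.0, -0.008, 0.0]
ft_force: [-0.6, -0.4, 0.3]
grip_width: 0.0852
gripper_force: 0.0
```

send_rows --increments '[[[0,0,0,0,0,0,8.5],[0,0,0,0,0,0,8.5],[0,0,0,0,0,0,8.5],[0,0,0,0,0,0,8.5],[0,0,0,0,0,0,8.5],[0,0,0,0,0,0,8.5],[0,0,0,0,0,0,8.5],[0,0,0,0,0,0,8.5],[0,0,0,0,0,0,8.5],[0,0,0,0,0,0,8.5]]]'

```text
t: 4.77
tool_pos: [0.5621, 0.1841, 0.1984]
eef_rot: [-0.0, 1.0, -0.008, 0.0]
ft_force: [-0.1, -0.7, -0.7]
grip_width: 0.085
gripper_force: 0.0
```

```bash
python3 - <<'E'
from h import *
s,c=wcam();show(s);cv2.imwrite("pics/w2.png",c["frame"][:,:,::-1])
m=cv2.inRange(cv2.cvtColor(c["frame"],cv2.COLOR_RGB2HSV),(3,190,90),(16,255,255))
cn=max(cv2.findContours(m,0,2)[0],key=cv2.contourArea);print(cv2.boundingRect(cn),cv2.minAreaRect(cn))
for z in (.088,.038):print(proj(c,np.array([.562,.184,z])))
E
```

```text
t 4.7667 tcp [0.5621 0.1841 0.1984] yaw -0.94 z [ 0.  0. -1.] F [-0.06 -0.67 -0.68] w 0.08502852241851902 gf 0.0
(255, 193, 10, 18) ((259.5, 201.5), (17.0, 9.0), 90.0)
[258.70973641 196.83829026]
[258.68580978 183.15077848]
```

View pics/w2.png

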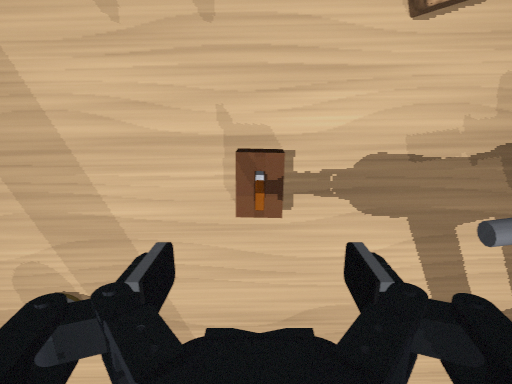

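```bash
python3 - <<'E'
from h import *
s,c=wcam()
print("tab -x edge",onz(c,(259.7,210.5),.088)+[.008,0,0])
r=[onz(c,p,.032) for p in((236,153),(283.7,153),(283,217),(236,217.3))];print(np.round(r,4),np.mean(r,0))
print(c["frame"][190:213,259].tolist())
E
```

```text
tab -x edge [0.55762787 0.18344258 0.088     ]
[[0.5923 0.2066 0.032 ]
 [0.5915 0.1583 0.032 ]
 [0.5226 0.1585 0.032 ]
 [0.523  0.2092 0.032 ]] [0.55736319 0.18314297 0.032     ]
[[89, 47, 13], [91, 48, 17], [87, 46, 15], [134, 73, 19], [152, 85, 29], [150, 83, 27], [150, 82, 19], [149, 79, 11], [153, 85, 27], [150, 83, 17], [152, 83, 22], [150, 81, 18], [151, 82, 21], [151, 83, 27], [152, 85, 23], [153, 85, 25], [151, 82, 26], [151, 84, 27], [152, 85, 25], [155, 87, 30], [110, 64, 30], [104, 68, 44], [104, 67, 41]]
```

send_rows --increments '[[[0,0,0,-0.11,-0.02,-1.26,8.5],[0,0,0,-0.11,-0.02,-1.26,8.5],[0,0,0,-0.11,-0.02,-1.26,6],[0,0,0,-0.11,-0.01,-1.26,5],[0,0,0,0,0,-1.26,4],[0,0,0,0,0,-1.26,4],[0,0,0,0,0,-1.26,4],[0,0,0,0,0,-1.26,4],[0,0,0,0,0,-1.26,3],[0,0,0,0,0,-1.26,3]]]'

```text
t: 5.7
tool_pos: [0.5578, 0.1837, 0.0718]
eef_rot: [-0.0, 1.0, -0.008, 0.0]
ft_force: [1.1, -0.1, 0.4]
grip_width: 0.0298
gripper_force: 0.0
```

send_rows --increments '[[[0,0,0,0,0,0,3],[0,0,0,0,0,0,2],[0,0,0,0,0,0,1.2],[0,0,0,0,0,0,0.5],[0,0,0,0,0,0,0.5],[0,0,0,0,0,0,0.5],[0,0,0,0,0,0,0.5],[0,0,0,0,0,0,0.5],[0,0,0,0,0,0,0.5],[0,0,0,0,0,0,0.5]]]' --newtons 60

```text
t: 6.53
tool_pos: [0.5583, 0.1838, 0.0731]
eef_rot: [-0.0, 1.0, -0.008, 0.001]
ft_force: [-0.3, -0.2, 4.9]
grip_width: 0.0071
gripper_force: 59.4
```

send_rows --increments '[[[0,0,0,0,0,0.5,0.5],[0,0,0,0,0,0.5,0.5],[0,0,0,0,0,0.5,0.5],[0,0,0,0,0,1,0.5],[0,0,0,0,0,1,0.5],[0,0,0,0,0,2,0.5],[0,0,0,0,0,2,0.5],[0,0,0,0,0,2,0.5],[0,0,0,0,0,1,0.5],[0,0,0,0,0,0,0.5]]]'

```text
t: 7.37
tool_pos: [0.5596, 0.1841, 0.1808]
eef_rot: [-0.001, 1.0, -0.008, 0.003]
ft_force: [-0.0, -0.3, 0.4]
grip_width: 0.007
gripper_force: 58.7
```

send_rows --increments '[[[0,0,0,0,0,0,0.5],[0,0,0,0,0,0,0.5],[0,0,0,0,0,0,0.5],[0,0,0,0,0,0,0.5],[0,0,0,0,0,0,0.5],[0,0,0,0,0,0,0.5],[0,0,0,0,0,0,0.5],[0,0,0,0,0,0,0.5],[0,0,0,0,0,0,0.5],[0,0,0,0,0,0,0.5]]]'

```text
t: 8.2
tool_pos: [0.5577, 0.1836, 0.1773]
eef_rot: [-0.0, 1.0, -0.008, 0.0]
ft_force: [0.5, 0.7, -0.1]
grip_width: 0.0074
gripper_force: 58.7
```

```bash
python3 - <<'E'
from h import *
s,c=wcam();show(s);p=np.array(s["tool_pos"])
print("tab top proj",proj(c,p+[0,0,.015]),"mouth",proj(c,p+[0,0,-.0584]))
k=3;cr=c["frame"][190:350,160:350,::-1];cv2.imwrite("pics/w3.png",cv2.resize(cr,None,fx=k,fy=k))
E
```

```text
t 8.2 tcp [0.5577 0.1836 0.1773] yaw -0.93 z [ 0.  0. -1.] F [ 0.53  0.72 -0.13] w 0.007376437175573054 gf 58.662028312683105
tab top proj [258.64041896 276.73667365] mouth [258.61035514 217.96124077]
```

View pics/w3.png

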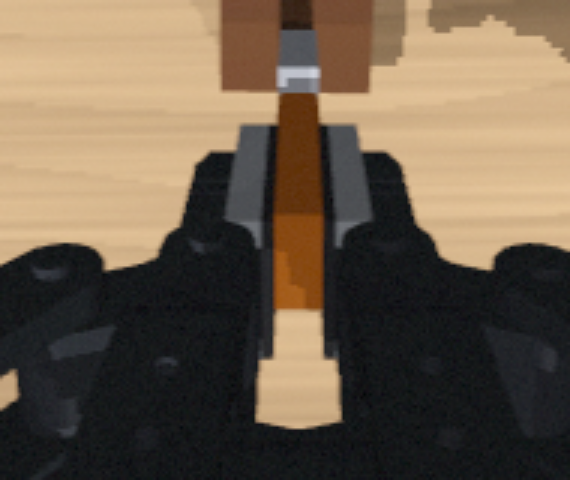

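The clip is upright and centred between the pads: the tab's top face is at crop rows 213–309 and the bridge shoulder at rows 65–93. I'm now moving to just above the groove.

send_rows --increments '[[[0,0,0.75,-0.3,-2.67,0,0.5],[0,0,0.75,-0.3,-2.67,0,0.5],[0,0,0.75,-0.3,-2.67,0,0.5],[0,0,0.75,-0.3,-2.67,0,0.5],[0,0,0.75,-0.3,-2.67,0,0.5],[0,0,0.75,-0.3,-2.67,0,0.5],[0,0,0.75,-0.3,-2.67,0,0.5],[0,0,0.75,-0.3,-2.67,0,0.5],[0,0,0.75,-0.3,-2.67,0,0.5],[0,0,0.75,-0.3,-2.67,0,0.5]]]'

```text
t: 9.08
tool_pos: [0.5274, -0.0847, 0.1775]
eef_rot: [0.0, 0.998, 0.058, 0.0]
ft_force: [1.4, -0.1, 0.2]
grip_width: 0.0068
gripper_force: 58.7
```

send_rows --increments '[[[0,0,0,0,0,-0.5,0.5],[0,0,0,0,0,-0.5,0.5],[0,0,0,0,0,-0.5,0.5],[0,0,0,0,0,0,0.5],[0,0,0,0,0,0,0.5],[0,0,0,0,0,0,0.5],[0,0,0,0,0,0,0.5],[0,0,0,0,0,0,0.5],[0,0,0,0,0,0,0.5],[0,0,0,0,0,0,0.5]]]'

```text
t: 9.92
tool_pos: [0.5278, -0.0832, 0.1625]
eef_rot: [0.0, 0.998, 0.058, 0.0]
ft_force: [0.8, 0.5, 0.2]
grip_width: 0.0071
gripper_force: 58.7
```

```bash
python3 - <<'E'
from h import *
s,c=wcam();show(s);p=np.array(s["tool_pos"]);w,x,y,z=s["eef_rot"];M=Ro.from_quat([x,y,z,w]).as_matrix()
for q in ([.008,0,-.0149],[-.008,0,-.0149],[.013,0,.0351],[.013,0,.0584]): print(q,proj(c,p+M@q).round(1))
cr=c["frame"][140:310,170:370,::-1];cv2.imwrite("pics/w4.png",cv2.resize(cr,None,fx=3.5,fy=3.5))
T=camera("scene")
E
```

```text
t 9.9167 tcp [ 0.5278 -0.0832  0.1625] yaw 6.59 z [ 0. -0. -1.] F [0.76 0.47 0.19] w 0.007113453405289347 gf 58.72285544872284
[0.008, 0, -0.0149] [259.  260.1]
[-0.008, 0, -0.0149] [258.9 292.4]
[0.013, 0, 0.0351] [258.8 211.1]
[0.013, 0, 0.0584] [258.8 199.7]
```

View pics/w4.png

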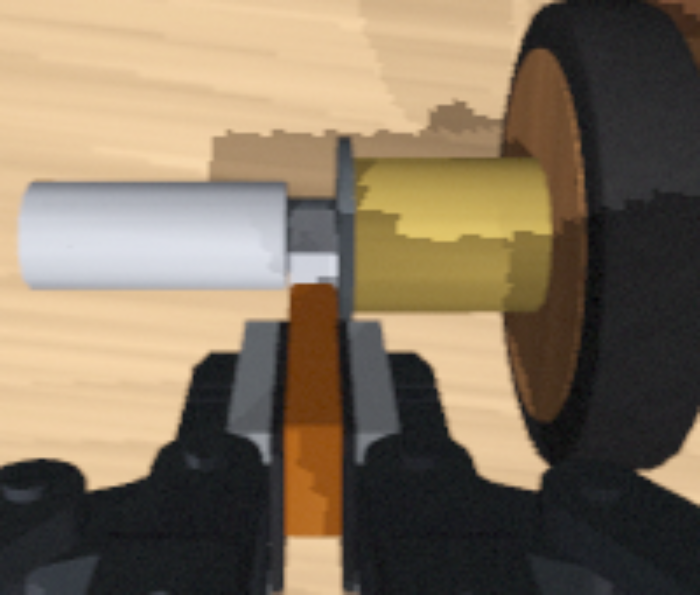

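The clip's shoulders span crop columns 291–337 and the groove spans 288–337, so they line up to within about 0.3 mm along the axle. I'll lower gently while watching the force.

send_rows --increments '[[[0,0,0,0.06,0,-0.2,0.5],[0,0,0,0,0,-0.2,0.5],[0,0,0,0,0,-0.2,0.5],[0,0,0,0,0,-0.2,0.5],[0,0,0,0,0,-0.2,0.5],[0,0,0,0,0,-0.1,0.5],[0,0,0,0,0,-0.1,0.5],[0,0,0,0,0,0,0.5],[0,0,0,0,0,0,0.5],[0,0,0,0,0,0,0.5]]]'

```text
t: 10.85
tool_pos: [0.5284, -0.0834, 0.1504]
eef_rot: [0.0, 0.998, 0.057, 0.0]
ft_force: [-0.1, 0.1, -0.4]
grip_width: 0.0075
gripper_force: 58.7
```

send_rows --increments '[[[0,0,0,0,0,-0.05,0.5],[0,0,0,0,0,-0.05,0.5],[0,0,0,0,0,-0.05,0.5],[0,0,0,0,0,-0.05,0.5],[0,0,0,0,0,0,0.5],[0,0,0,0,0,0,0.5],[0,0,0,0,0,0,0.5],[0,0,0,0,0,0,0.5],[0,0,0,0,0,0,0.5],[0,0,0,0,0,0,0.5]]]'

```text
t: 11.68
tool_pos: [0.5283, -0.0834, 0.1483]
eef_rot: [-0.0, 0.998, 0.057, -0.0]
ft_force: [-0.1, -0.4, -0.2]
grip_width: 0.0067
gripper_force: 58.7
```

send_rows --increments '[[[0,0,0,0,0,-0.05,0.5],[0,0,0,0,0,-0.05,0.5],[0,0,0,0,0,-0.05,0.5],[0,0,0,0,0,-0.05,0.5],[0,0,0,0,0,0,0.5],[0,0,0,0,0,0,0.5],[0,0,0,0,0,0,0.5],[0,0,0,0,0,0,0.5],[0,0,0,0,0,0,0.5],[0,0,0,0,0,0,0.5]]]'

```text
t: 12.52
tool_pos: [0.5285, -0.0834, 0.1464]
eef_rot: [0.0, 0.998, 0.057, 0.0]
ft_force: [0.6, -0.2, 0.9]
grip_width: 0.0068
gripper_force: 58.8
```

send_rows --increments '[[[0,0,0,0,0,-0.05,0.5],[0,0,0,0,0,-0.05,0.5],[0,0,0,0,0,0,0.5],[0,0,0,0,0,0,0.5],[0,0,0,0,0,0,0.5],[0,0,0,0,0,0,0.5],[0,0,0,0,0,0,0.5],[0,0,0,0,0,0,0.5],[0,0,0,0,0,0,0.5],[0,0,0,0,0,0,0.5]]]'

```text
t: 13.35
tool_pos: [0.5287, -0.0835, 0.1458]
eef_rot: [0.0, 0.998, 0.057, 0.001]
ft_force: [-0.1, -0.1, 5.1]
grip_width: 0.0068
gripper_force: 59.5
```

Contact at 5 N with the TCP at z = 0.1458, which is the groove height (the full axle would have touched at 0.151). I'll press on slowly.

send_rows --increments '[[[0,0,0,0,0,-0.05,0.5],[0,0,0,0,0,-0.05,0.5],[0,0,0,0,0,-0.05,0.5],[0,0,0,0,0,-0.05,0.5],[0,0,0,0,0,0,0.5],[0,0,0,0,0,0,0.5],[0,0,0,0,0,0,0.5],[0,0,0,0,0,0,0.5],[0,0,0,0,0,0,0.5],[0,0,0,0,0,0,0.5]]]'

```text
t: 14.18
tool_pos: [0.5288, -0.0836, 0.1442]
eef_rot: [0.0, 0.998, 0.057, 0.001]
ft_force: [0.2, -0.8, 8.2]
grip_width: 0.0069
gripper_force: 60.0
```

send_rows --increments '[[[0,0,0,0,0,-0.05,0.5],[0,0,0,0,0,-0.05,0.5],[0,0,0,0,0,-0.05,0.5],[0,0,0,0,0,-0.05,0.5],[0,0,0,0,0,0,0.5],[0,0,0,0,0,0,0.5],[0,0,0,0,0,0,0.5],[0,0,0,0,0,0,0.5],[0,0,0,0,0,0,0.5],[0,0,0,0,0,0,0.5]]]'

```text
t: 15.02
tool_pos: [0.5288, -0.0838, 0.1419]
eef_rot: [0.0, 0.998, 0.057, 0.001]
ft_force: [-0.4, -1.4, 6.7]
grip_width: 0.0069
gripper_force: 59.7
```

send_rows --increments '[[[0,0,0,0,0,-0.1,0.5],[0,0,0,0,0,-0.1,0.5],[0,0,0,0,0,-0.1,0.5],[0,0,0,0,0,-0.1,0.5],[0,0,0,0,0,0,0.5],[0,0,0,0,0,0,0.5],[0,0,0,0,0,0,0.5],[0,0,0,0,0,0,0.5],[0,0,0,0,0,0,0.5],[0,0,0,0,0,0,0.5]]]'

```text
t: 15.85
tool_pos: [0.528, -0.0832, 0.1366]
eef_rot: [-0.0, 0.998, 0.057, -0.001]
ft_force: [3.8, 0.4, -8.6]
grip_width: 0.0072
gripper_force: 58.2
```

send_rows --increments '[[[0,0,0,0,0,-0.1,0.5],[0,0,0,0,0,-0.1,0.5],[0,0,0,0,0,-0.1,0.5],[0,0,0,0,0,-0.1,0.5],[0,0,0,0,0,0,0.5],[0,0,0,0,0,0,0.5],[0,0,0,0,0,0,0.5],[0,0,0,0,0,0,0.5],[0,0,0,0,0,0,0.5],[0,0,0,0,0,0,0.5]]]'

```text
t: 16.68
tool_pos: [0.528, -0.0833, 0.133]
eef_rot: [-0.0, 0.998, 0.057, -0.0]
ft_force: [3.3, -0.4, -8.4]
grip_width: 0.0071
gripper_force: 58.4
```

send_rows --increments '[[[0,0,0,0.02,0,-0.05,0.5],[0,0,0,0.02,0,-0.05,0.5],[0,0,0,0,0,-0.05,0.5],[0,0,0,0,0,0,0.5],[0,0,0,0,0,0,0.5],[0,0,0,0,0,0,0.5],[0,0,0,0,0,0,0.5],[0,0,0,0,0,0,0.5],[0,0,0,0,0,0,0.5],[0,0,0,0,0,0,0.5]]]'

```text
t: 17.52
tool_pos: [0.5286, -0.0834, 0.1319]
eef_rot: [-0.0, 0.998, 0.057, -0.0]
ft_force: [0.5, -0.1, -2.2]
grip_width: 0.007
gripper_force: 58.9
```

send_rows --increments '[[[0,0,0,0,0,-0.03,0.5],[0,0,0,0,0,-0.03,0.5],[0,0,0,0,0,0,0.5],[0,0,0,0,0,0,0.5],[0,0,0,0,0,0,0.5],[0,0,0,0,0,0,0.5],[0,0,0,0,0,0,0.5],[0,0,0,0,0,0,0.5],[0,0,0,0,0,0,0.5],[0,0,0,0,0,0,0.5]]]'

```text
t: 18.35
tool_pos: [0.5287, -0.0834, 0.1313]
eef_rot: [0.0, 0.998, 0.057, 0.0]
ft_force: [0.6, 0.3, -0.8]
grip_width: 0.0071
gripper_force: 59.2
```

send_rows --increments '[[[0,0,0,0,0,-0.05,0.5],[0,0,0,0,0,-0.04,0.5],[0,0,0,0,0,0,0.5],[0,0,0,0,0,0,0.5],[0,0,0,0,0,0,0.5],[0,0,0,0,0,0,0.5],[0,0,0,0,0,0,0.5],[0,0,0,0,0,0,0.5],[0,0,0,0,0,0,0.5],[0,0,0,0,0,0,0.5]]]'

```text
t: 19.18
tool_pos: [0.5288, -0.0834, 0.1311]
eef_rot: [0.0, 0.998, 0.057, 0.0]
ft_force: [-0.6, 0.1, 4.7]
grip_width: 0.0074
gripper_force: 60.4
```

The clip has bottomed out at +4.7 N, at the predicted seated height. I'm letting go with a limited opening to stay clear of the wheel, then rising.

send_rows --increments '[[[0,0,0,0,0,0,1.2],[0,0,0,0,0,0,1.5],[0,0,0,0,0,0,2],[0,0,0,0,0,0,2.5],[0,0,0,0,0,0,2.5],[0,0,0,0,0,0,2.5],[0,0,0,0,0,0.2,2.5],[0,0,0,0,0,0.5,2.5],[0,0,0,0,0,1,2.5],[0,0,0,0,0,1,2.5]]]' --newtons 20

```text
t: 20.02
tool_pos: [0.5286, -0.0834, 0.1581]
eef_rot: [-0.0, 0.998, 0.057, -0.0]
ft_force: [0.9, -0.7, 0.8]
grip_width: 0.0248
gripper_force: 0.0
```

send_rows --increments '[[[0,0,0,0,0,1.5,2.5],[0,0,0,0,0,1.5,2.5],[0,0,0,0,0,1.5,3],[0,0,0,0,0,1.5,4],[0,0,0,0,0,1.5,6],[0,0,0,0,0,1,8.5],[0,0,0,0,0,0,8.5],[0,0,0,0,0,0,8.5],[0,0,0,0,0,0,8.5],[0,0,0,0,0,0,8.5]]]'

```text
t: 20.85
tool_pos: [0.5279, -0.0832, 0.2413]
eef_rot: [-0.0, 0.998, 0.057, -0.001]
ft_force: [-0.1, 0.2, 0.0]
grip_width: 0.085
gripper_force: 0.0
```

```bash
python3 - <<'E'
from h import *
s,c=wcam();show(s);S=camera("scene")
a=cv2.resize(c["frame"][120:270,170:330,::-1],(480,450),interpolation=cv2.INTER_CUBIC)
b=cv2.resize(S["frame"][80:155,200:253,::-1],(318,450),interpolation=cv2.INTER_CUBIC)
cv2.imwrite("pics/w5.png",np.hstack([a,b]))
m=cv2.inRange(cv2.cvtColor(c["frame"],cv2.COLOR_RGB2HSV),(3,190,90),(16,255,255))
cn=max(cv2.findContours(m[120:300,200:300].copy(),0,2)[0],key=cv2.contourArea);x,y,w,h=cv2.boundingRect(cn);print(x+200,y+120,w,h)
p=np.array([.5287,-.0834,0])
w_,X,Y,Z=s["eef_rot"];M=Ro.from_quat([X,Y,Z,w_]).as_matrix()
for q in ([-.008,0,.146],[.008,0,.146]): print(proj(c,p+[0,0,q[2]]+M@[q[0],0,0]))
E
```

```text
t 20.85 tcp [ 0.5279 -0.0832  0.2413] yaw 6.57 z [-0.002  0.    -1.   ] F [-0.1   0.21  0.05] w 0.08499511248951339 gf 0.0
256 179 9 18
[259.17996469 210.15678025]
[259.19140353 191.13848582]
```

View pics/w5.png

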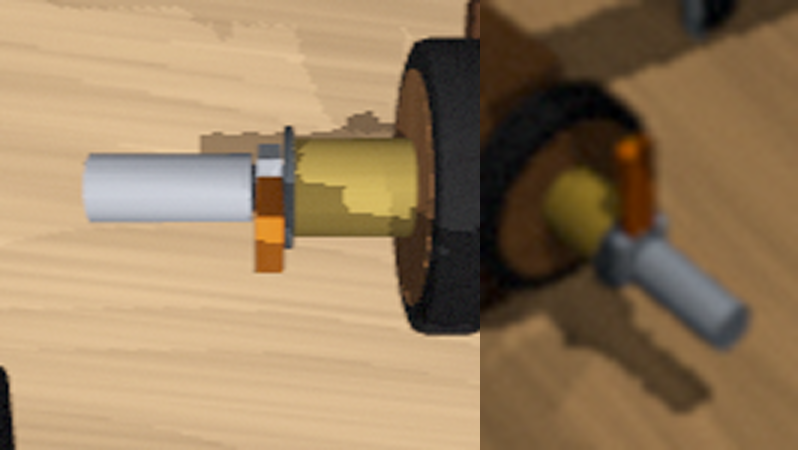

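The clip stands upright in the groove right against the washer's side (crop columns 255–285). The tab's far edge is at row 210.3, against 210.2 predicted for a fully seated clip.

```bash
python3 -c "
from workcell import manip; print(manip.sign_off())"
```

```text
the job is handed in; nothing more can be done
None
```

The clip is snapped fully home in the groove just outside the washer and released; the highest push I read was about 8 N (readings come only at the end of each move), the bystanders were not touched, and the job was handed in at about 21 s.

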